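# Scan the ball tray and show its ball to the bench camera

## Robot

A 6-joint arm with a two-finger parallel gripper is mounted at the origin on a cart in front of the work surface, level with it; the furniture and walls round the work are solid. World frame = base frame: x ahead of the robot, y to its left, z up, the work surface at z = 0. Lengths are in m, angles in rad, forces in N, time in s.
With the tool pointing down it reaches from about 0.325 to 0.775 m from the base axis. Payload 5.5 kg.
Tool frame: the origin (TCP) lies on the centre line of the jaws, within the pads' length; the fingertips stand 8 mm ahead of it and the grasp point (between the pads) lies 11 mm behind it; z points along the fingers, y is the line along which they close (so a half turn about z gives the same grasp; the last joint's range is limited). The gripper opens to 88 mm and grips with 3 to 60 N. Pads are 20 mm wide; open, the fingers measure 115 mm over their backs; the gripper's body (75 mm by 178 mm) begins 61 mm behind the grasp point.
Start: joints at [-1.366, 0.091, 1.231, -0, 1.82, -0.057], TCP at [0.155, -0.58, 0.231] pointing down, gripper open.
Joint ranges: [-2.87, 2.87], [-0.86, 2.18], [0.17, 2.46], [-1.51, 4.65], [0.06, 2.69], [-2.65, 2.65]. Speed limits (rad/s): [2.57, 2.57, 3.01, 3.14, 3.14, 3.14].

## Interface

Orientations are given as [roll, pitch, yaw] about the fixed x, y, z axes, in that order (R = Rz(yaw) Ry(pitch) Rx(roll)).
In Python, from plant import bot, capture, get_calibration, models gives the robot as it stands.
- The arm moves only by the shell command python3 -m jog 'ROWS' [FORCE]. ROWS is a JSON object of lists of equal length, an entry for each row: "travel": the shift along the tool's x, y, z in mm, a list of three; "twist": the turn, a rotation vector about the tool's x, y, z in units of 6 degrees (1.0 is 6 degrees), a list of three; "jaw": the closure, from -1 (fully open) to 1 (shut). A call has 1 to 20 rows; each row is the pose to reach, as a shift and turn from the pose commanded when the call began, along the tool's axes at that moment; what a row does not reach only later rows make up. A row lasts 1/10 s, in which the tool goes at most 50 mm and 8.59 degrees, less where a joint would pass 70% of its speed; a pose out of reach is approached as far as the arm can. A call with a gripper value outside its range is refused whole. The fingers move at their own pace and stop on an object; FORCE is the grip in N (left out, the last holds). Time passes only in rows, so rows that repeat a pose let the fingers close. It gives the time, the measured TCP pose, the force, the opening and the grip force at its end, in the units of the state.
- bot.get_obs(): the state, without advancing time (a new reading comes with each control period).
- capture(name): name is "scene" or "side" or "wrist"; returns (picture, depth): 400x640x3 uint8, blue, green, red; 400x640 float32, m along the optical axis (not along the pixel's ray), 0 where there is no reading.
- get_calibration(name): a dict with "fx", "fy", "cx", "cy" (pixels), "R" (3x3) and "t" (3): a world point X has camera coordinates R X + t. Camera axes: x right, y down, z forward; pixel columns grow to the right and rows downward; lengths in m; the calibration is good to about 2 mm. A picture is of the moment at which its call begins: read the wrist's pose just before it. get_calibration takes no time and is no camera call; for the wrist camera it gives the pose at the moment of the call.
- bot.hand_in(): hands the job in; it is judged then, once.
Trained networks look in the newest picture that a camera, given by its name, has taken for a name from the list of things; names that differ only in an ending like _2 or _b are one class to them, and where a whole thing is asked for, a point or a joint stands for the part that bears it (a point fixed in the world has none). Each returns a list of dicts, best first, with "score" (0 to 1); they miss things now and then, are a little off and sometimes report something else, mostly with a low value. They report only what shows in the picture. A call takes as long as a camera call. They do not tell look-alikes from the thing itself.
- models.recognise(camera, name): "position" ([x, y, z] in m, in world coordinates, good to about 4 mm: the middle of the surface that is visible of it).
- models.regions_of(camera, name): "region" (400x640 bool, what is visible of it).
The state is a dict: "clock": time; "q": joint angles; "qvel": joint speeds; "joint_efforts": joint torques, N m; "tool_pos": TCP position; "eef_rot": TCP orientation; "contact_force": force on the tool from outside, world axes, zero at the start; "wrist_torque": the same for the moment, N m; "grip_width": finger opening in m; "gripper_force": force on a finger pad.
Only numpy, scipy, OpenCV 4.12 (cv2) and the standard library are available. Lean on these libraries where they do the work, as an engineer would, in place of code of your own. Each camera call takes 0.05 s, during which the arm holds its last target. There are 200 camera calls.

## Task

Take the pen scanner out of its holder, hold it steady, nose down, about 5 cm above the bar-code label on the ball tray for a good second, and stand the scanner back in its holder. Then lift the tray by its upright grip and, without tipping it, so that the loose ball stays in its pocket, carry it to the bench camera so that the ball is centred above the lens with the tray level about 5 cm over it. Finish like that, still holding the tray level and steady in the air, and leave the dropper bottle, the white pot and the culture dish where they stand.

Things in the scene. Friction and masses are not known exactly. Their poses are not given: they have to be found in the camera images.
- tray: Aluminium ball tray, 150 x 70 mm, about 260 g, flat on the worktop; origin at the centre of its underside, x along its length towards the ball, z up. Plate 6 mm thick, with a lip 10 mm high round its edge. In the middle stands a black upright grip, a blade 10 mm thick (tray y) and 36 mm wide (tray x), 39 to 75 mm above the underside, to be pinched along tray y; its stem is 8 mm thick.
- tray_grip (a point): Centre of the black grip of the tray, 60 mm above the tray's underside, midway along and across the tray; axes as the tray's.
- pocket (a point): Centre of the ball pocket at the plate's top face, 48 mm from the tray's centre along tray +x, 6 mm above the underside. The pocket is a 16 mm round hole right through the plate, on whose rim the ball sits; the ball rolls out if the tray tips more than about 35 degrees.
- label (a point): Centre of the white bar-code label (32 x 26 mm) on the plate's top face, 48 mm from the tray's centre along tray -x, 6 mm above the underside, facing up.
- ball_center (a point): Centre of the loose steel ball, 25 mm in diameter, 64 g, resting in the tray's pocket, its centre about 10 mm above the plate's top face.
- scanner: Grey pen scanner, a plain round stick 28 mm in diameter and 100 mm long, 90 g, standing nose down in its holder; origin at the centre of its nose (the lower end), z along the stick towards its rear end. It reads straight out of the nose, along its own -z. It stands 8 mm above the worktop, its upper 63 mm out of the holder.
- holder: Fixed grey scanner holder: a round cup 44 mm outside, 36 mm inside, 45 mm high, its inner floor 8 mm above the worktop, on a foot 70 mm in diameter; origin at the centre of its underside.
- camera: Fixed bench camera that looks straight up: grey box 76 x 76 x 30 mm with a black lens barrel 52 mm in diameter on top, 48 mm high in all; origin at the centre of its underside.
- lens (a point): Centre of the camera's round lens, on top of the barrel, 48 mm above the worktop; z up.
- dropper: Bystander: brown dropper bottle, 33 mm in diameter, 102 mm high; origin at the centre of its underside.
- pot: Bystander: white screw-top specimen pot, 39 mm in diameter, 49 mm high; origin at the centre of its underside.
- dish: Bystander: clear culture dish, 56 mm in diameter, 15 mm high; origin at the centre of its underside.
There are look-alikes about, which are no part of the job. Leave any blue or red look-alike of the scanner alone.

How it is judged:
By the outcome, as a careful person would: the job done as asked, in the order asked, and still so for the second after the job is handed in, while the arm keeps its last pose, push and grip.
It also fails if it takes over 72 s, if anything falls off the work surface, if the arm or the gripper's body presses on something with over 40 N, if the wrist force passes 120 N, or if a joint passes its speed limit or range.

## Working session

There is one attempt and no reset: what is moved stays moved. The work goes in short steps, Python scripts to look and compute and a shell command to move; the robot and the scene stay as the last step left them, time stands still between calls to the robot, and variables do not carry over. Pictures are saved under pics/ and viewed, at most 10 in all, crops included, and the job is handed in when it is done.

```bash
mkdir -p pics; ls
cat > h.py <<'E'
import numpy as np, cv2
from plant import bot, capture, get_calibration, models
from scipy.spatial.transform import Rotation as Ro
def cloud(cam, d, mask=None):
    c=get_calibration(cam); R=np.array(c["R"]); t=np.array(c["t"])
    ok=d>0
    if mask is not None: ok&=mask
    v,u=np.nonzero(ok); z=d[v,u]
    P=np.c_[(u-c["cx"])/c["fx"]*z,(v-c["cy"])/c["fy"]*z,z]
    return (P-t)@R, u, v
def proj(cam,X):
    c=get_calibration(cam); p=np.array(c["R"])@np.array(X)+np.array(c["t"])
    return c["fx"]*p[0]/p[2]+c["cx"], c["fy"]*p[1]/p[2]+c["cy"]
def state():
    o=bot.get_obs(); return np.array(o["tool_pos"]), Ro.from_euler("xyz",o["eef_rot"]).as_matrix(), o
def move_to(p,yaw=None):
    # prints tool-frame shift in mm and twist about tool z in units
    tp,R,o=state(); s=R.T@(np.array(p)-tp)*1000
    print("travel",s.round(1),"eef",np.array(o["eef_rot"]).round(4),"clock",o["clock"])
    if yaw is not None:
        Rt=Ro.from_euler("xyz",[np.pi,0,yaw]).as_matrix()
        print("twist",(Ro.from_matrix(R.T@Rt).as_rotvec()/np.radians(6)).round(3))
E
python3 - <<'E'
from h import *
for cam in ["scene","side"]:
    im,d=capture(cam); cv2.imwrite(f"pics/{cam}0.png",im)
    for n in ["tray","tray_grip","label","ball_center","scanner","holder","camera","lens","dropper","pot","dish"]:
        print(cam,n,[(round(r["score"],2),np.round(r["position"],3).tolist(),np.round(proj(cam,r["position"])).astype(int).tolist()) for r in models.recognise(cam,n)][:5])
E
```

```text
pics
scene tray [(0.64, [0.553, -0.381, 0.01], [324, 201])]
scene tray_grip [(0.97, [0.548, -0.376, 0.01], [324, 203])]
scene label [(0.82, [0.55, -0.379, 0.008], [324, 202])]
scene ball_center []
scene scanner [(0.85, [0.426, -0.193, 0.08], [333, 224]), (0.8, [0.429, -0.281, 0.058], [351, 214]), (0.74, [0.341, -0.152, 0.064], [364, 255])]
scene holder [(0.76, [0.428, -0.181, 0.014], [329, 254]), (0.5, [0.588, -0.364, 0.02], [309, 197])]
scene camera [(0.98, [0.627, -0.189, 0.029], [253, 220])]
scene lens [(0.96, [0.627, -0.189, 0.027], [254, 221])]
scene dropper [(0.75, [0.386, -0.352, 0.048], [381, 209])]
scene pot [(0.8, [0.701, -0.387, 0.031], [278, 181])]
scene dish [(0.93, [0.339, -0.266, 0.014], [385, 246])]
side tray [(0.58, [0.543, -0.38, 0.002], [316, 176])]
side tray_grip [(0.8, [0.543, -0.379, 0.005], [315, 176])]
side label [(0.76, [0.547, -0.385, 0.01], [316, 172])]
side ball_center []
side scanner [(0.8, [0.437, -0.283, 0.075], [333, 214]), (0.77, [0.344, -0.158, 0.084], [340, 281]), (0.58, [0.432, -0.193, 0.093], [313, 244])]
side holder [(0.71, [0.637, -0.198, 0.028], [238, 207])]
side camera [(0.77, [0.632, -0.195, 0.032], [239, 209])]
side lens [(0.94, [0.638, -0.2, 0.027], [238, 207])]
side dropper [(0.75, [0.383, -0.355, 0.06], [371, 205]), (0.19, [0.636, -0.199, 0.031], [238, 207])]
side pot [(0.82, [0.704, -0.394, 0.046], [263, 131])]
side dish [(0.78, [0.341, -0.27, 0.014], [366, 252]), (0.67, [0.419, -0.187, 0.006], [315, 265])]
```

View pics/scene0.png

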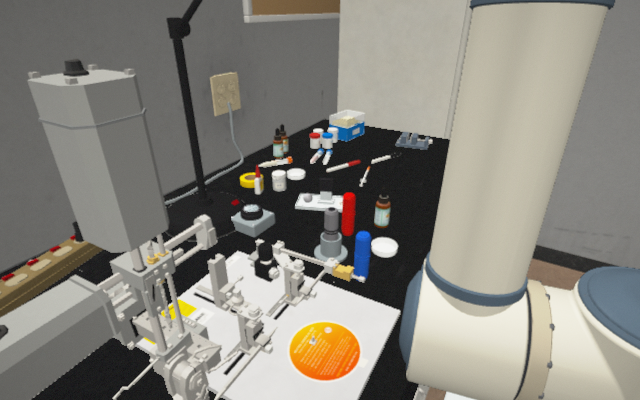

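View pics/side0.png

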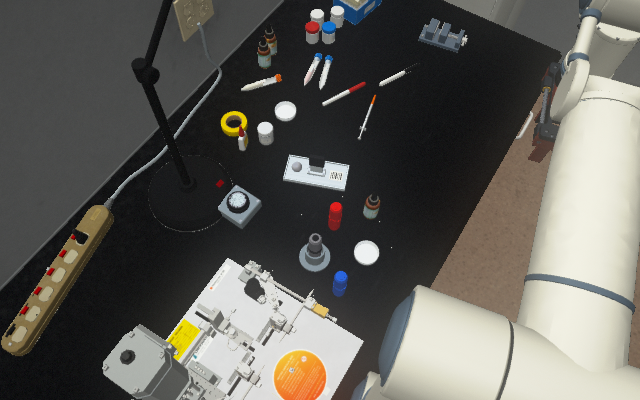

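The candidates for the scanner in the scene view are grey in the holder (333,224), red (349,213) and blue (362,255). The description says grey and in the holder, so I choose (333,224), which is (315,243) in the side view. In the side view the tray's ball is at (297,167) and its label at (337,176). I'll check the choice in a close crop and measure.

```bash
cat > m.py <<'E'
from h import *
im,d=capture("side"); 
ims,ds=capture("scene")
a=cv2.resize(im[140:300,220:400],None,fx=3.3,fy=3.3,interpolation=cv2.INTER_CUBIC); cv2.imwrite("pics/crop1.png",a)
C={}
for cam,dd in (("side",d),("scene",ds)): C[cam]=cloud(cam,dd)
np.savez("pics/c.npz",**{k:v[0] for k,v in C.items()})
def near(c,x,y,r,z0,z1):
    P=C[c][0]; return P[(np.hypot(P[:,0]-x,P[:,1]-y)<r)&(P[:,2]>z0)&(P[:,2]<z1)]
def circ(P,r):
    from scipy.optimize import least_squares
    f=lambda c:np.hypot(P[:,0]-c[0],P[:,1]-c[1])-r
    return least_squares(f,P.mean(0)[:2],loss="soft_l1",f_scale=.001).x.round(4)
for c in C:
    P=C[c][0]
    S=near(c,.43,-.19,.03,.06,.13); print(c,"scanner n",len(S),"top",np.percentile(S[:,2],[50,98]).round(4),"fit",circ(S[S[:,2]<np.percentile(S[:,2],98)-.006],.014))
    T=S[S[:,2]>np.percentile(S[:,2],98)-.003]; print(" top mean",T.mean(0).round(4))
    H=near(c,.43,-.19,.035,.018,.042); print(" cup fit",circ(H,.022),len(H))
    F=near(c,.43,-.19,.045,.002,.012); print(" foot",F.mean(0).round(4),F.min(0).round(3),F.max(0).round(3))
    G=near(c,.55,-.38,.04,.045,.09); print(" grip n",len(G),"top",np.percentile(G[:,2],98).round(4), G[G[:,2]>np.percentile(G[:,2],98)-.004].mean(0).round(4))
    T=near(c,.55,-.38,.1,.003,.016); r=cv2.minAreaRect((T[:,:2]*1000).astype(np.float32)); print(" tray rect",r)
    L=near(c,.63,-.193,.06,.04,.06); print(" lens top",np.percentile(L[:,2],[50,95]).round(4),L.mean(0).round(4), L.min(0).round(4),L.max(0).round(4))
    B=near(c,.63,-.193,.07,.02,.034); print(" box",cv2.minAreaRect((B[:,:2]*1000).astype(np.float32)))
    # obstacles above 0.1 by region
    O=P[(P[:,2]>.1)&(P[:,0]>.2)&(P[:,0]<1)&(abs(P[:,1]+.25)<.4)]
    g=np.round(O/np.array([.05,.05,10])).astype(int)
    u,i,n=np.unique(g[:,:2],axis=0,return_inverse=True,return_counts=True)
    print(" obst",[((u[k]*.05).round(2).tolist(),O[i.ravel()==k][:,2].max().round(2),O[i.ravel()==k][:,2].min().round(2)) for k in range(len(u)) if n[k]>8])
E
python3 m.py
```

```text
side scanner n 236 top [0.1029 0.1108] fit [ 0.4323 -0.2025]
 top mean [ 0.4323 -0.201   0.1093]
 cup fit [ 0.433  -0.2037] 111
 foot [ 0.4269 -0.189   0.0055] [ 0.385 -0.235  0.002] [ 0.473 -0.147  0.011]
 grip n 160 top 0.0773 [ 0.5468 -0.3864  0.0757]
 tray rect ((549.765625, -377.98486328125), (194.37838745117188, 191.69210815429688), 84.32331085205078)
 lens top [0.0471 0.051 ] [ 0.6408 -0.2049  0.0468] [ 0.6172 -0.23    0.0401] [ 0.6653 -0.1812  0.0542]
 box ((651.3334350585938, -191.9103240966797), (106.67217254638672, 95.31216430664062), 88.18473815917969)
 obst [([0.2, -0.65], np.float64(0.35), np.float64(0.31)), ([0.2, -0.55], np.float64(0.58), np.float64(0.53)), ([0.2, -0.5], np.float64(0.58), np.float64(0.55)), ([0.2, -0.05], np.float64(0.58), np.float64(0.52)), ([0.2, 0.0], np.float64(0.59), np.float64(0.14)), ([0.2, 0.05], np.float64(0.58), np.float64(0.14)), ([0.35, -0.15], np.float64(0.1), np.float64(0.1)), ([0.4, -0.2], np.float64(0.11), np.float64(0.1)), ([0.4, -0.05], np.float64(0.11), np.float64(0.1)), ([0.4, 0.0], np.float64(0.11), np.float64(0.1)), ([0.4, 0.1], 
[... 3396 characters left out ...]
loat64(0.47), np.float64(0.1)), ([0.95, -0.45], np.float64(0.47), np.float64(0.1)), ([0.95, -0.4], np.float64(0.47), np.float64(0.1)), ([0.95, -0.35], np.float64(0.47), np.float64(0.1)), ([0.95, -0.3], np.float64(0.47), np.float64(0.1)), ([0.95, -0.25], np.float64(0.47), np.float64(0.1)), ([0.95, -0.2], np.float64(0.47), np.float64(0.1)), ([0.95, -0.15], np.float64(0.47), np.float64(0.33)), ([0.95, -0.1], np.float64(0.46), np.float64(0.34)), ([0.95, -0.05], np.float64(0.46), np.float64(0.34)), ([0.95, 0.0], np.float64(0.46), np.float64(0.1)), ([0.95, 0.05], np.float64(0.42), np.float64(0.1)), ([0.95, 0.1], np.float64(0.28), np.float64(0.1)), ([0.95, 0.15], np.float64(0.14), np.float64(0.1))]
```

View pics/crop1.png

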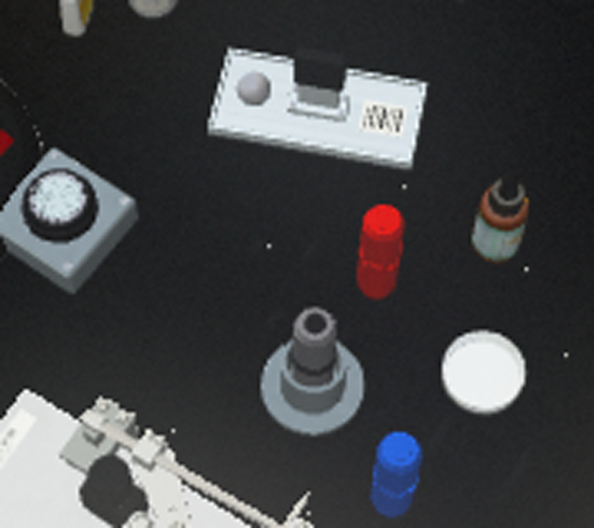

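The crop confirms it: the grey scanner is upright in its holder at crop (315,340), with red at (380,250), blue at (397,475), the tray's ball at (253,88) and its label at (383,118). Next I'll plan the approach.

Run:
```python
from h import *
tp,R,o=state(); c=get_calibration("wrist"); Rc=np.array(c["R"]);t=np.array(c["t"])
cp=-Rc.T@t; print("cam in tool",(R.T@(cp-tp)).round(3)); print("cam axes in tool\n",(R.T@Rc.T).round(2)); print(c["fx"],c["cx"],c["cy"])
for y in (-1.57,-1.2,-.9,-.6,-.3,0): print(y); move_to([.434,-.2015,.25],y)
```

```text
cam in tool [ 0.076 -0.001 -0.156]
cam axes in tool
 [[ 0.   -0.96 -0.27]
 [ 1.    0.    0.  ]
 [-0.   -0.27  0.96]]
355.20029038102365 322.96907322200866 200.51114768529203
-1.57
travel [ 367.1 -293.1  -19.4] eef [-3.1415  0.      0.2618] clock 1.3
twist [-0.0000e+00  1.0000e-03  1.7492e+01]
-1.2
travel [ 367.1 -293.1  -19.4] eef [-3.1415  0.      0.2618] clock 1.3
twist [-0.0000e+00  1.0000e-03  1.3959e+01]
-0.9
travel [ 367.1 -293.1  -19.4] eef [-3.1415  0.      0.2618] clock 1.3
twist [-0.0000e+00  1.0000e-03  1.1094e+01]
-0.6
travel [ 367.1 -293.1  -19.4] eef [-3.1415  0.      0.2618] clock 1.3
twist [-1.000e-03  0.000e+00  8.229e+00]
-0.3
travel [ 367.1 -293.1  -19.4] eef [-3.1415  0.      0.2618] clock 1.3
twist [-1.000e-03  0.000e+00  5.364e+00]
0
travel [ 367.1 -293.1  -19.4] eef [-3.1415  0.      0.2618] clock 1.3
twist [-1.0e-03  0.0e+00  2.5e+00]
```

```bash
python3 -m jog '{"travel":[[15,-7,-10],[50,-22,-30],[95,-42,-49],[142,-63,-49],[189,-84,-49],[236,-105,-49],[283,-126,-49],[330,-147,-49],[370,-165,-49],[395,-176,-49],[406,-181,-49],[406,-181,-49],[406,-181,-49]],"twist":[[0,0,0],[0,0,0],[0,0,0],[0,0,0],[0,0,0],[0,0,0],[0,0,0],[0,0,0],[0,0,0],[0,0,0],[0,0,0],[0,0,0],[0,0,0]],"jaw":[-0.4,-0.4,-0.4,-0.4,-0.4,-0.4,-0.4,-0.4,-0.4,-0.4,-0.4,-0.4,-0.4]}'
cat > w.py <<'E'
from h import *
import sys
from scipy.optimize import least_squares
im,d=capture("wrist"); cv2.imwrite(f"pics/{sys.argv[1]}.png",im)
C,u,v=cloud("wrist",d)
hsv=cv2.cvtColor(im,cv2.COLOR_BGR2HSV)[v,u]
def near(x,y,r,z0,z1): return C[(np.hypot(C[:,0]-x,C[:,1]-y)<r)&(C[:,2]>z0)&(C[:,2]<z1)]
def circ(P,r): return least_squares(lambda c:np.hypot(P[:,0]-c[0],P[:,1]-c[1])-r,P.mean(0)[:2],loss="soft_l1",f_scale=.001).x.round(4)
def rect(P):
    (c,s,a)=cv2.minAreaRect((P[:,:2]*1000).astype(np.float32)); return np.round(c,1),np.round(s,1),round(a,2)
def mid(P): lo,hi=np.percentile(P,[1,99],axis=0); return ((lo+hi)/2).round(4),(hi-lo).round(4)
S=near(.434,-.2015,.03,.1,.13); 
if len(S)>20: print("scanner top",len(S),"z",np.median(S[:,2]).round(4),mid(S))
H=near(.434,-.2015,.05,.002,.011); 
if len(H)>20: print("foot mid",mid(H),np.median(H[:,2]).round(4))
H=near(.434,-.2015,.03,.041,.05); 
if len(H)>20: print("cup rim",mid(H),np.median(H[:,2]).round(4))
for n in ["tray_grip","label","ball_center","tray","lens","holder","scanner"]:
    print(n,[(round(r["score"],2),np.round(r["position"],4).tolist()) for r in models.recognise("wrist",n)][:3])
G=near(.548,-.384,.05,.066,.085); print("grip top",len(G),np.median(G[:,2]).round(4),rect(G))
T=near(.55,-.38,.09,.003,.02); print("tray z",np.median(T[:,2]).round(4))
L=near(.641,-.202,.06,.042,.056); print("lens top",np.median(L[:,2]).round(4),mid(L))
B=near(.641,-.202,.06,.024,.036); print("box",rect(B),np.median(B[:,2]).round(4))
reg=models.regions_of("wrist","tray")
if reg:
    ok=(d>0)&reg[0]["region"]; P,_,_=cloud("wrist",d,ok); P=P[(P[:,2]>-.003)&(P[:,2]<.025)]; print("tray region",rect(P),len(P))
E
python3 w.py w1
```

```text
clock: 2.6
tool_pos: [0.5001, -0.3, 0.2801]
eef_rot: [3.141, 0.0, 0.262]
contact_force: [-1.0, -0.9, -0.0]
grip_width: 0.062
gripper_force: 0.0
scanner top 612 z 0.1092 (array([ 0.4366, -0.2009,  0.1062]), array([0.0241, 0.0253, 0.0107]))
foot mid (array([ 0.4356, -0.2014,  0.006 ]), array([0.0901, 0.0921, 0.0079])) 0.0068
cup rim (array([ 0.4371, -0.2017,  0.0454]), array([0.0404, 0.0418, 0.0085])) 0.0461
tray_grip [(0.78, [0.5553, -0.3825, 0.005])]
label [(0.77, [0.5517, -0.3838, 0.0063])]
ball_center [(0.8, [0.5908, -0.3697, 0.0237])]
tray [(0.6, [0.6936, -0.4017, 0.0435]), (0.58, [0.5502, -0.3865, 0.0077])]
lens [(0.84, [0.632, -0.2108, 0.0303]), (0.36, [0.3916, -0.3572, 0.0583])]
holder [(0.57, [0.4501, -0.2096, 0.0064]), (0.5, [0.6266, -0.2125, 0.0306])]
scanner [(0.95, [0.4495, -0.2904, 0.0908]), (0.84, [0.4413, -0.2059, 0.101]), (0.62, [0.354, -0.1698, 0.0611])]
grip top 418 0.0762 (array([ 550.4, -385.2]), array([35.6, 10.5]), 22.68)
tray z 0.0079
lens top 0.0498 (array([ 0.6378, -0.2062,  0.047 ]), array([0.0315, 0.0461, 0.0097]))
box (array([ 636.7, -204.7]), array([76.2, 58. ]), 87.99) 0.0316
tray region (array([ 550., -387.]), array([154.3,  74.1]), 21.86) 6541
```

View pics/w1.png

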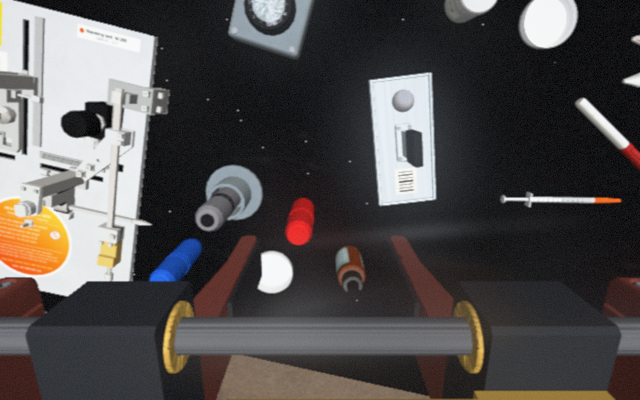

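The wrist view shows the scanner top at (207,215), the holder at (235,190), the red look-alike at (300,222), blue at (175,262), the ball at (403,100), the label at (404,181) and the lens at (268,8). The views agree on scanner ≈ (0.436, −0.201), tray ≈ (0.550, −0.386) at 22.3°. Going in for the scanner.

```bash
python3 -m jog '{"travel":[[-6,-18,5],[-15,-46,20],[-25,-76,40],[-33,-100,60],[-36.3,-112,80],[-36.3,-112,110],[-36.3,-112,140],[-36.3,-112,165],[-36.3,-112,185],[-36.3,-112,200],[-36.3,-112,208],[-36.3,-112,211],[-36.3,-112,211],[-36.3,-112,211]],"twist":[[0,0,0],[0,0,0],[0,0,0],[0,0,0],[0,0,0],[0,0,0],[0,0,0],[0,0,0],[0,0,0],[0,0,0],[0,0,0],[0,0,0],[0,0,0],[0,0,0]],"jaw":[-0.4,-0.4,-0.4,-0.4,-0.4,-0.4,-0.4,-0.4,-0.4,-0.4,-0.4,-0.4,-0.4,-0.4]}' 20
python3 -m jog '{"travel":[[0,0,0],[0,0,0],[0,0,0],[0,0,0],[0,0,0],[0,0,0],[0,0,0],[0,0,0]],"twist":[[0,0,0],[0,0,0],[0,0,0],[0,0,0],[0,0,0],[0,0,0],[0,0,0],[0,0,0]],"jaw":[0,0.2,0.4,0.6,0.6,0.6,0.6,0.6]}' 20
python3 - <<'E'
from h import *
im,d=capture("wrist"); cv2.imwrite("pics/g1.png",im)
E
```

```text
clock: 4.45
tool_pos: [0.4371, -0.2012, 0.0698]
eef_rot: [3.14, -0.001, 0.262]
contact_force: [0.1, -0.0, -0.2]
grip_width: 0.0617
gripper_force: 0.0
clock: 5.25
tool_pos: [0.4366, -0.2009, 0.0687]
eef_rot: [3.141, -0.0, 0.262]
contact_force: [-0.8, 1.0, 0.2]
grip_width: 0.028
gripper_force: 20.0
```

View pics/g1.png

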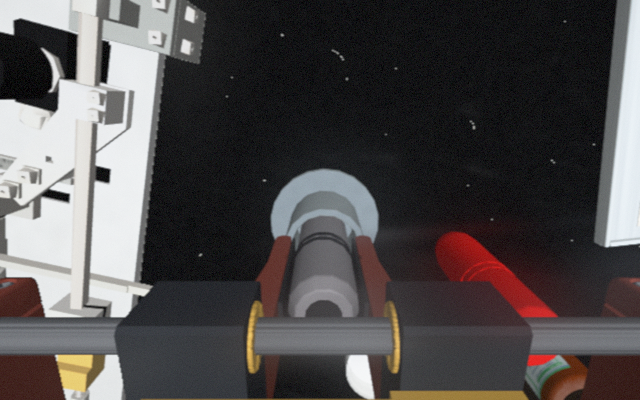

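The scanner sits between the pads at (325,260) and the red one at (490,280) is clear. Now I lift it and take it over to the label.

```bash
python3 -m jog '{"travel":[[0,0,-4],[0,0,-14],[0,0,-32],[0,0,-55],[0,0,-80],[0,0,-105],[0,0,-120],[0,0,-125],[1,10,-125],[3,35,-125],[5,72,-125],[7,110,-125],[10,148,-125],[12,180,-118],[13,202,-100],[14,212,-78],[14,214.3,-60],[14,214.3,-50],[14,214.3,-48],[14,214.3,-48]],"twist":[[0,0,0],[0,0,0],[0,0,0],[0,0,0],[0,0,0],[0,0,0],[0,0,0],[0,0,0],[0,0,0],[0,0,0],[0,0,0],[0,0,0],[0,0,0],[0,0,0],[0,0,0],[0,0,0],[0,0,0],[0,0,0],[0,0,0],[0,0,0]],"jaw":[0.6,0.6,0.6,0.6,0.6,0.6,0.6,0.6,0.6,0.6,0.6,0.6,0.6,0.6,0.6,0.6,0.6,0.6,0.6,0.6]}' 20
python3 - <<'E'
from h import *
im,d=capture("wrist"); im2,d2=capture("side")
a=cv2.resize(im2[100:240,230:410],None,fx=2.4,fy=2.4); a=cv2.resize(a,(514,400))
cv2.imwrite("pics/s1.png",cv2.resize(np.hstack([im,a]),(800,277)))
for c,dd,ii in (("side",d2,im2),("scene",)+capture("scene")[::-1]):
    P,u,v=cloud(c,dd)
    S=P[(np.hypot(P[:,0]-.5056,P[:,1]+.404)<.03)&(P[:,2]>.035)&(P[:,2]<.09)]
    print(c,"scanner low",len(S),np.percentile(S[:,2],[1,3]).round(4),S.mean(0).round(4))
    # label: white ink area within plate: gather labels by recogniser region
tp,R,o=state(); print(tp,o["eef_rot"])
E
```

```text
clock: 7.3
tool_pos: [0.5054, -0.404, 0.1162]
eef_rot: [-3.141, 0.001, 0.262]
contact_force: [-0.1, 0.8, -0.5]
grip_width: 0.0276
gripper_force: 20.0
side scanner low 51 [0.0437 0.0452] [ 0.5052 -0.3939  0.0673]
scene scanner low 120 [0.0575 0.0587] [ 0.501  -0.3943  0.0744]
[ 0.5060326  -0.40441563  0.11823576] [ 3.13958925e+00 -1.34030824e-03  2.62124392e-01]
```

View pics/s1.png

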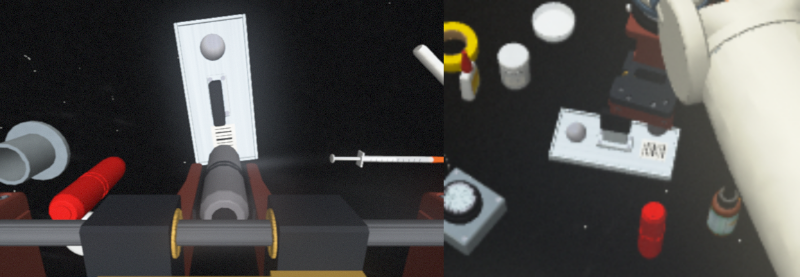

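The scanner is vertical over the label: wrist view (222,180), and the side panel shows its nose just above the tray's label end. I hold here for 1.8 s, then return.

```bash
python3 -m jog '{"travel":[[0,0,0],[0,0,0],[0,0,0],[0,0,0],[0,0,0],[0,0,0],[0,0,0],[0,0,0],[0,0,0],[0,0,0],[0,0,0],[0,0,0],[0,0,0],[0,0,0],[0,0,0],[0,0,0],[0,0,0],[0,0,0]],"twist":[[0,0,0],[0,0,0],[0,0,0],[0,0,0],[0,0,0],[0,0,0],[0,0,0],[0,0,0],[0,0,0],[0,0,0],[0,0,0],[0,0,0],[0,0,0],[0,0,0],[0,0,0],[0,0,0],[0,0,0],[0,0,0]],"jaw":[0.6,0.6,0.6,0.6,0.6,0.6,0.6,0.6,0.6,0.6,0.6,0.6,0.6,0.6,0.6,0.6,0.6,0.6]}' 20
python3 -m jog '{"travel":[[0,0,-5],[0,0,-20],[0,-3,-40],[-1,-15,-60],[-2,-35,-74],[-4,-65,-77],[-6,-100,-77],[-8,-135,-77],[-11,-168,-77],[-13,-195,-77],[-14,-210,-77],[-14,-214.3,-77],[-14,-214.3,-77],[-14,-214.3,-72],[-14,-214.3,-60],[-14,-214.3,-44],[-14,-214.3,-32],[-14,-214.3,-25],[-14,-214.3,-22],[-14,-214.3,-22]],"twist":[[0,0,0],[0,0,0],[0,0,0],[0,0,0],[0,0,0],[0,0,0],[0,0,0],[0,0,0],[0,0,0],[0,0,0],[0,0,0],[0,0,0],[0,0,0],[0,0,0],[0,0,0],[0,0,0],[0,0,0],[0,0,0],[0,0,0],[0,0,0]],"jaw":[0.6,0.6,0.6,0.6,0.6,0.6,0.6,0.6,0.6,0.6,0.6,0.6,0.6,0.6,0.6,0.6,0.6,0.6,0.6,0.6]}' 20
python3 - <<'E'
from h import *
im,d=capture("wrist"); cv2.imwrite("pics/r1.png",im)
C,u,v=cloud("wrist",d)
m=lambda P:(((np.percentile(P,1,axis=0)+np.percentile(P,99,axis=0))/2).round(4),len(P))
F=C[(np.hypot(C[:,0]-.4365,C[:,1]+.2012)<.05)&(C[:,2]>.003)&(C[:,2]<.012)]; print("foot",m(F),F.min(0),F.max(0))
F=C[(np.hypot(C[:,0]-.4365,C[:,1]+.2012)<.024)&(C[:,2]>.041)&(C[:,2]<.05)]; print("rim",m(F))
move_to([.4364,-.2011,.069])
E
```

```text
clock: 9.25
tool_pos: [0.5056, -0.4043, 0.1166]
eef_rot: [3.142, -0.0, 0.262]
contact_force: [-0.6, 0.1, -1.1]
grip_width: 0.0277
gripper_force: 20.0
clock: 11.25
tool_pos: [0.4364, -0.2008, 0.1381]
eef_rot: [-3.141, 0.001, 0.262]
contact_force: [-0.2, 0.4, -1.7]
grip_width: 0.0276
gripper_force: 20.0
foot (array([ 0.4427, -0.2016,  0.0072]), 3945) [ 0.39113794 -0.25069725  0.00300056] [ 0.48637362 -0.15171869  0.01197107]
rim (array([ 0.4397, -0.2009,  0.0451]), 740)
travel [-0.3  0.1 69.8] eef [ 3.1415e+00 -2.0000e-04  2.6180e-01] clock 11.3
```

View pics/r1.png

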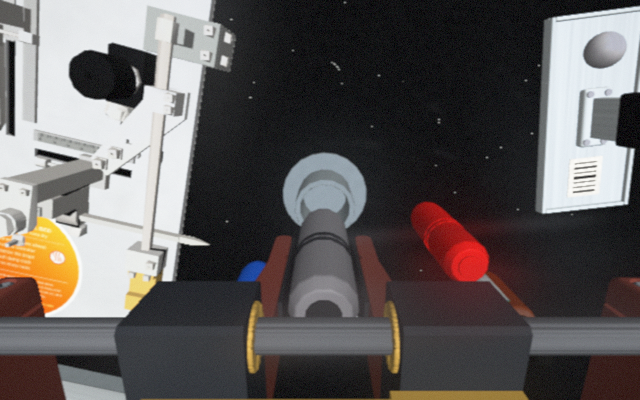

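The scanner is lined up over the cup mouth, with the cup at (325,190) and the scanner at (325,245). Lowering.

```bash
python3 -m jog '{"travel":[[0,0,4],[0,0,14],[0,0,26],[0,0,36],[0,0,46],[0,0,54],[0,0,60],[0,0,65],[0,0,67],[0,0,68],[0,0,68]],"twist":[[0,0,0],[0,0,0],[0,0,0],[0,0,0],[0,0,0],[0,0,0],[0,0,0],[0,0,0],[0,0,0],[0,0,0],[0,0,0]],"jaw":[0.6,0.6,0.6,0.6,0.6,0.6,0.6,0.6,0.6,0.6,0.6]}' 20
```

```text
clock: 12.4
tool_pos: [0.4367, -0.2009, 0.0708]
eef_rot: [3.141, -0.0, 0.262]
contact_force: [0.3, 0.2, -0.9]
grip_width: 0.0277
gripper_force: 20.0
```

```bash
python3 -m jog '{"travel":[[0,0,1.5],[0,0,1.5],[0,0,1.5],[0,0,1.5],[0,0,1.5],[0,0,1.5],[0,0,1.5],[0,0,-10],[0,0,-30],[0,0,-60],[0,0,-90],[0,0,-120],[0,0,-135],[0,0,-140],[0,0,-140]],"twist":[[0,0,0],[0,0,0],[0,0,0],[0,0,0],[0,0,0],[0,0,0],[0,0,0],[0,0,0],[0,0,0],[0,0,0],[0,0,0],[0,0,0],[0,0,0],[0,0,0],[0,0,0]],"jaw":[0.6,0.4,0.1,-0.2,-0.4,-0.4,-0.4,-0.4,-0.4,-0.4,-0.4,-0.4,-0.4,-0.4,-0.4]}' 20
python3 w.py w2; python3 -c "
from h import *
move_to([.551,-.3855,.15],.389)"
```

```text
clock: 13.9
tool_pos: [0.4367, -0.2009, 0.2107]
eef_rot: [3.141, -0.0, 0.262]
contact_force: [1.5, -0.1, -0.4]
grip_width: 0.0613
gripper_force: 0.0
scanner top 968 z 0.1083 (array([ 0.4356, -0.1996,  0.1057]), array([0.0247, 0.0254, 0.0096]))
foot mid (array([ 0.4376, -0.1986,  0.0058]), array([0.0645, 0.0725, 0.0075])) 0.0065
cup rim (array([ 0.4387, -0.2006,  0.0453]), array([0.0356, 0.0421, 0.0076])) 0.0453
tray_grip [(0.68, [0.5517, -0.3781, 0.0089])]
label [(0.67, [0.5475, -0.3838, 0.008])]
ball_center [(0.92, [0.5891, -0.3621, 0.0241])]
tray [(0.58, [0.5501, -0.3862, 0.0034]), (0.16, [0.3942, -0.3501, 0.0455])]
lens [(0.76, [0.6095, -0.2291, 0.0171])]
holder [(0.82, [0.4462, -0.1986, 0.0061])]
scanner [(0.98, [0.4443, -0.2021, 0.109]), (0.9, [0.448, -0.2822, 0.0875]), (0.74, [0.3451, -0.2675, 0.0103])]
grip top 863 0.0745 (array([ 549.8, -384.1]), array([36. , 11.6]), 22.83)
tray z 0.0067
travel [ 63.  208.2  59.7] eef [-3.1408e+00  9.0000e-04  2.6180e-01] clock 14.3
twist [-0.008  0.008 -1.215]
  return _methods._mean(a, axis=axis, dtype=dtype,
  ret = ret.dtype.type(ret / rcount)
Traceback (most recent call last):
  File "w.py", line 22, in <module>
    L=near(.641,-.202,.06,.042,.056); print("lens top",np.median(L[:,2]).round(4),mid(L))
                                                                                  ~~~^^^
  File "w.py", line 11, in mid
    def mid(P): lo,hi=np.percentile(P,[1,99],axis=0); return ((lo+hi)/2).round(4),(hi-lo).round(4)
                      ~~~~~~~~~~~~~^^^^^^^^^^^^^^^^^
IndexError: index -1 is out of bounds for axis 0 with size 0
```

View pics/w2.png

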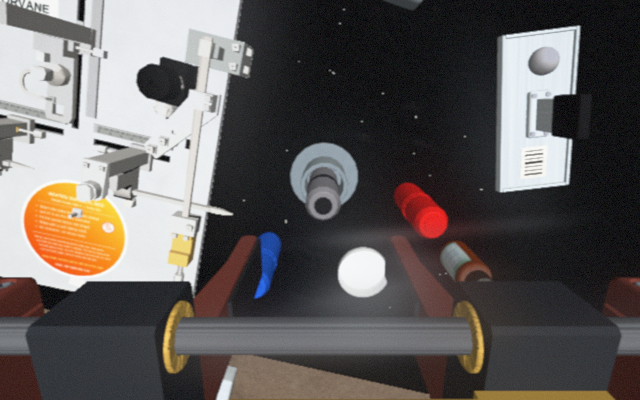

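The scanner stands back in its holder at (320,190), its top at 108 mm. Now to a viewpoint over the tray and camera, with the tray's yaw.

```bash
python3 -m jog '{"travel":[[8,14,-10],[25,42,-25],[45,75,-40],[66,110,-49],[84,140,-49],[93,155,-49],[95.4,159.2,-49],[95.4,159.2,-49],[95.4,159.2,-49]],"twist":[[0,0,-0.2],[0,0,-0.5],[0,0,-0.8],[0,0,-1.1],[0,0,-1.25],[0,0,-1.25],[0,0,-1.25],[0,0,-1.25],[0,0,-1.25]],"jaw":[-0.4,-0.4,-0.4,-0.4,-0.4,-0.4,-0.4,-0.4,-0.4]}' 50
python3 w.py w3 2>/dev/null
python3 - <<'E'
from h import *
im,d=capture("wrist"); C,u,v=cloud("wrist",d)
L=C[(np.hypot(C[:,0]-.641,C[:,1]+.202)<.045)&(C[:,2]>.043)&(C[:,2]<.056)]
p=np.percentile(L,[1,99],axis=0); print("lens",len(L),p.mean(0).round(4),(p[1]-p[0]).round(4),cv2.minEnclosingCircle((L[:,:2]*1000).astype(np.float32)))
B=C[(np.hypot(C[:,0]-.641,C[:,1]+.202)<.06)&(C[:,2]>.027)&(C[:,2]<.036)]; print(cv2.minAreaRect((B[:,:2]*1000).astype(np.float32)))
k=(np.hypot(C[:,0]-.641,C[:,1]+.202)<.06); print("lens px",u[k].min(),u[k].max(),v[k].min(),v[k].max())
Z=np.load("pics/c.npz")
for c in Z:
    P=Z[c]; L=P[(np.hypot(P[:,0]-.641,P[:,1]+.202)<.045)&(P[:,2]>.043)&(P[:,2]<.056)]
    p=np.percentile(L,[1,99],axis=0); print(c,"lens",p.mean(0).round(4),(p[1]-p[0]).round(4),cv2.minEnclosingCircle((L[:,:2]*1000).astype(np.float32)))
    lamp=P[(P[:,0]>.68)&(P[:,0]<.9)&(P[:,1]>-.4)&(P[:,1]<-.05)&(P[:,2]>.04)]
    for a,b in ((.04,.12),(.12,.2),(.2,.3),(.3,.4),(.4,.5)):
        q=lamp[(lamp[:,2]>a)&(lamp[:,2]<b)]
        if len(q)>5: print("  lamp",a,b,len(q),q.min(0).round(3),q.max(0).round(3))
move_to([.5546,-.3831,.049],.393)
E
```

```text
clock: 15.2
tool_pos: [0.5695, -0.3294, 0.2599]
eef_rot: [-3.141, -0.0, 0.393]
contact_force: [0.2, 0.8, -0.1]
grip_width: 0.0613
gripper_force: 0.0
scanner top 677 z 0.1092 (array([ 0.4373, -0.2009,  0.1061]), array([0.0235, 0.0252, 0.0116]))
foot mid (array([ 0.4354, -0.2009,  0.006 ]), array([0.0912, 0.0922, 0.0079])) 0.0068
cup rim (array([ 0.4378, -0.2013,  0.0453]), array([0.0396, 0.042 , 0.0084])) 0.0462
tray_grip [(0.64, [0.5571, -0.3806, 0.0063])]
label [(0.91, [0.5544, -0.3869, 0.0053])]
ball_center [(0.79, [0.59, -0.3704, 0.023])]
tray [(0.87, [0.5529, -0.3844, 0.0061])]
lens [(0.93, [0.6505, -0.2088, 0.0276])]
holder [(0.92, [0.4469, -0.2114, 0.0056])]
scanner [(0.8, [0.3598, -0.1657, 0.0217]), (0.59, [0.4452, -0.2051, 0.0919]), (0.45, [0.4467, -0.3006, 0.0152])]
grip top 382 0.0767 (array([ 550.6, -384.8]), array([36.5, 10.1]), 21.85)
tray z 0.0081
lens top 0.0501 (array([ 0.6461, -0.2055,  0.0471]), array([0.0471, 0.0456, 0.0098]))
box (array([ 654. , -197.5]), array([91.3, 91.6]), 87.94) 0.0321
tray region (array([ 551.3, -386.7]), array([150.6,  72.8]), 21.84) 6176
le
[... 553 characters left out ...]
67  0.3  ]
  lamp 0.3 0.4 376 [ 0.751 -0.185  0.3  ] [ 0.767 -0.167  0.4  ]
  lamp 0.4 0.5 1111 [ 0.734 -0.278  0.4  ] [ 0.774 -0.163  0.494]
scene lens [ 0.6456 -0.2035  0.0464] [0.0435 0.0437 0.0058] ((645.5963745117188, -203.62339782714844), 23.15373420715332)
  lamp 0.04 0.12 965 [ 0.691 -0.4    0.04 ] [ 0.815 -0.122  0.119]
  lamp 0.12 0.2 285 [ 0.754 -0.182  0.12 ] [ 0.771 -0.165  0.2  ]
  lamp 0.2 0.3 418 [ 0.754 -0.183  0.2  ] [ 0.772 -0.165  0.3  ]
  lamp 0.3 0.4 512 [ 0.754 -0.182  0.3  ] [ 0.774 -0.164  0.4  ]
  lamp 0.4 0.5 611 [ 0.737 -0.252  0.402] [ 0.775 -0.16   0.466]
travel [-34.5  43.4 210.8] eef [ 3.1415e+00 -1.0000e-04  3.9280e-01] clock 15.7
twist [ 0.001 -0.001 -0.002]
```

Lens ≈ (0.6445, −0.2048, 0.048). The lamp pole at (0.76, −0.175) stays about 6 cm clear. Now I descend on the grip and pinch.

```bash
python3 -m jog '{"travel":[[-4,5,8],[-12,15,30],[-22,28,60],[-31,39,95],[-34.5,43.4,130],[-34.5,43.4,160],[-34.5,43.4,185],[-34.5,43.4,200],[-34.5,43.4,208],[-34.5,43.4,211],[-34.5,43.4,211],[-34.5,43.4,211]],"twist":[[0,0,0],[0,0,0],[0,0,0],[0,0,0],[0,0,0],[0,0,0],[0,0,0],[0,0,0],[0,0,0],[0,0,0],[0,0,0],[0,0,0]],"jaw":[-0.4,-0.4,-0.4,-0.4,-0.4,-0.4,-0.4,-0.4,-0.4,-0.4,-0.4,-0.4]}' 50
python3 -m jog '{"travel":[[0,0,0],[0,0,0],[0,0,0],[0,0,0],[0,0,0],[0,0,0],[0,0,0],[0,0,0],[0,0,0],[0,0,0]],"twist":[[0,0,0],[0,0,0],[0,0,0],[0,0,0],[0,0,0],[0,0,0],[0,0,0],[0,0,0],[0,0,0],[0,0,0]],"jaw":[-0.1,0.2,0.4,0.6,0.8,1,1,1,1,1]}' 50
```

```text
clock: 16.9
tool_pos: [0.5553, -0.3838, 0.0504]
eef_rot: [3.139, -0.001, 0.393]
contact_force: [0.7, -0.3, 0.1]
grip_width: 0.0615
gripper_force: 0.0
clock: 17.9
tool_pos: [0.5547, -0.3834, 0.0486]
eef_rot: [3.141, -0.0, 0.393]
contact_force: [1.2, -0.8, 0.3]
grip_width: 0.0097
gripper_force: 50.0
```

Pinched at 10 mm, which matches the blade. Lifting slowly.

```bash
python3 -m jog '{"travel":[[0,0,-1],[0,0,-4],[0,0,-9],[0,0,-16],[0,0,-25],[0,0,-36],[0,0,-48],[0,0,-60],[0,0,-72],[0,0,-82],[0,0,-90],[0,0,-96],[0,0,-99],[0,0,-100],[0,0,-100],[0,0,-100]],"twist":[[0,0,0],[0,0,0],[0,0,0],[0,0,0],[0,0,0],[0,0,0],[0,0,0],[0,0,0],[0,0,0],[0,0,0],[0,0,0],[0,0,0],[0,0,0],[0,0,0],[0,0,0],[0,0,0]],"jaw":[1,1,1,1,1,1,1,1,1,1,1,1,1,1,1,1]}' 50
cat > t.py <<'E'
from h import *
# tray in hand: plane fit from each camera, ball fit
tp,R,o=state(); g=tp+R@np.array([-.005,0,-.011]); yaw=o["eef_rot"][2]
ex=np.array([np.cos(yaw),np.sin(yaw),0]); ey=np.array([-np.sin(yaw),np.cos(yaw),0])
from scipy.optimize import least_squares
for cam in ("wrist","side","scene"):
    im,d=capture(cam); C,u,v=cloud(cam,d); q=C-g; a,b=q@ex,q@ey; z=q[:,2]
    k=(abs(a)<.067)&(abs(b)<.028)&(abs(z+.054)<.010)&(np.hypot(a-.048,b)>.018)&((abs(a)>.03)|(abs(b)>.018))
    if k.sum()>50:
        A=np.c_[a[k],b[k],np.ones(k.sum())]; s=np.linalg.lstsq(A,z[k],rcond=None)[0]
        r=z[k]-A@s; j=abs(r)<.004; s=np.linalg.lstsq(A[j],z[k][j],rcond=None)[0]
        print(cam,"plane n",j.sum(),"slope deg x,y",np.degrees(s[:2]).round(2),"plate top z",(s[2]+g[2]).round(4))
    k=(np.hypot(a-.048,b)<.02)&(z>-.050)&(z<-.02)
    if k.sum()>30:
        P=C[k]; f=least_squares(lambda c:np.linalg.norm(P-c,axis=1)-.0125,P.mean(0)-[0,0,.006],loss="soft_l1",f_scale=.001)
        print(cam,"ball",k.sum(),f.x.round(4),"rel",(f.x-g)@ex,(f.x-g)@ey)
print(tp,o["contact_force"])
E
python3 t.py
```

```text
clock: 19.5
tool_pos: [0.5544, -0.3831, 0.148]
eef_rot: [-3.141, 0.001, 0.393]
contact_force: [-0.2, -0.0, -3.2]
grip_width: 0.0097
gripper_force: 50.0
wrist plane n 5916 slope deg x,y [0.03 0.01] plate top z 0.1069
wrist ball 1722 [ 0.5941 -0.3657  0.1163] rel 0.04826726873548742 0.0009214004619362524
side plane n 503 slope deg x,y [ 0.12 -0.77] plate top z 0.1055
scene plane n 197 slope deg x,y [-0.03 -0.1 ] plate top z 0.1049
scene ball 71 [ 0.5948 -0.3656  0.1141] rel 0.04898519202915473 0.000811133903166561
[ 0.5544415  -0.38314832  0.14796192] [-0.21207636 -0.00655996 -3.21957786]
```

The tray is level, with the ball in its pocket. Carrying it to the camera.

```bash
python3 -m jog '{"travel":[[0.5,-0.6,0],[2,-2.5,0],[5,-6,0],[10,-12,0],[18,-21,0],[28,-33,0],[39,-47,0],[50,-60,0],[61,-73,0],[72,-86,0],[82,-98,0],[91,-109,0],[98,-117,0],[103,-123,0],[106,-127,0],[107.5,-128.7,0],[108,-129.3,0],[108,-129.3,0],[108,-129.3,0],[108,-129.3,0]],"twist":[[0,0,0],[0,0,0],[0,0,0],[0,0,0],[0,0,0],[0,0,0],[0,0,0],[0,0,0],[0,0,0],[0,0,0],[0,0,0],[0,0,0],[0,0,0],[0,0,0],[0,0,0],[0,0,0],[0,0,0],[0,0,0],[0,0,0],[0,0,0]],"jaw":[1,1,1,1,1,1,1,1,1,1,1,1,1,1,1,1,1,1,1,1]}' 50
python3 t.py
python3 - <<'E'
from h import *
im,d=capture("side"); iw,_=capture("wrist"); 
a=cv2.resize(im[100:300,200:400],(500,500)); cv2.imwrite("pics/f.png",np.hstack([a,cv2.resize(iw[:,100:540],(300,500*300*400//(440*500))) if 0 else cv2.copyMakeBorder(cv2.resize(iw,(300,188)),0,312,0,0,cv2.BORDER_CONSTANT)]))
for c in ("side","scene"):
    im,d=capture(c); P,_,_=cloud(c,d)
    L=P[(np.hypot(P[:,0]-.644,P[:,1]+.205)<.05)&(P[:,2]>.03)&(P[:,2]<.056)]; print(c,len(L),np.percentile(L,[1,99],axis=0).round(4).tolist())
E
```

```text
clock: 21.65
tool_pos: [0.6048, -0.2229, 0.1486]
eef_rot: [3.142, 0.0, 0.392]
contact_force: [0.1, -0.2, -1.9]
grip_width: 0.0097
gripper_force: 50.0
wrist plane n 5898 slope deg x,y [0.08 0.02] plate top z 0.1076
wrist ball 1726 [ 0.6445 -0.2055  0.1169] rel 0.048310610038959416 0.0008616664768711611
side plane n 306 slope deg x,y [-0.04 -0.83] plate top z 0.1062
scene plane n 302 slope deg x,y [0.01 0.01] plate top z 0.1059
scene ball 92 [ 0.6452 -0.2056  0.1151] rel 0.048873309139466685 0.0005574332708267217
[ 0.60482538 -0.22286389  0.14858593] [ 0.14262162 -0.23963005 -1.94948544]
side 324 [[0.6065, -0.2132, 0.03], [0.6922, -0.1684, 0.0512]]
scene 432 [[0.6114, -0.2322, 0.03], [0.6917, -0.1694, 0.0493]]
```

View pics/f.png

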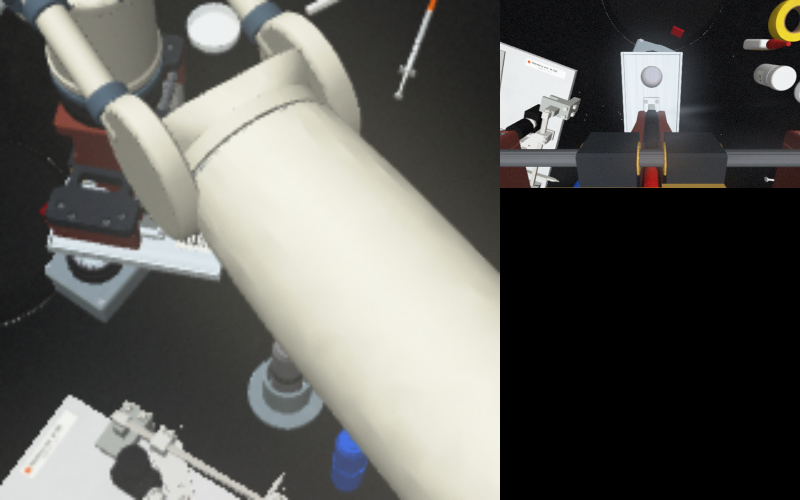

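The tray is level over the camera with the ball in the pocket (wrist inset (652,75)). The ball is within about 1 mm of the lens axis and the gap is about 51 mm. I'll settle and hand in.

```bash
python3 -m jog '{"travel":[[0.5,0,0.5],[1,0,1],[1,0,1],[1,0,1],[1,0,1],[1,0,1],[1,0,1],[1,0,1],[1,0,1],[1,0,1],[1,0,1],[1,0,1]],"twist":[[0,0,0],[0,0,0],[0,0,0],[0,0,0],[0,0,0],[0,0,0],[0,0,0],[0,0,0],[0,0,0],[0,0,0],[0,0,0],[0,0,0]],"jaw":[1,1,1,1,1,1,1,1,1,1,1,1]}' 50
python3 -c "
from plant import bot
print(bot.hand_in())"
```

```text
clock: 23.2
tool_pos: [0.6059, -0.2221, 0.1476]
eef_rot: [-3.142, -0.0, 0.393]
contact_force: [-0.3, -0.6, -2.5]
grip_width: 0.0098
gripper_force: 50.0
the job is handed in; nothing more can be done
None
```

I held the scanner over the label for 1.8 s and stood it back in its holder; the tray is now held level about 5 cm above the bench camera, ball in its pocket and within about 2 mm of the lens centre, and the job was handed in at 23 s (no verdict shown).

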